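# Stand the toppled mirror up and set it against the rail

## Robot

A 6-joint arm with a two-finger parallel gripper is mounted at the origin on the work surface. World frame = base frame: x ahead of the robot, y to its left, z up, the work surface at z = 0. Lengths are in mm, angles in rad, forces in N, time in s.
With the tool pointing down it reaches from about 300 to 775 mm from the base axis. Payload 14.6 kg.
Tool frame: the origin (TCP) lies at the very end of the fingers, on their centre line; the grasp point (between the pads) lies 19 mm behind it; z points along the fingers, y is the line along which they close (so a half turn about z gives the same grasp; the last joint's range is limited). The gripper opens to 94 mm and grips with 3 to 60 N. Pads are 16 mm wide; open, the fingers measure 119 mm over their backs; the gripper's body (75 mm by 177 mm) begins 78 mm behind the grasp point.
Start: joints at [-1.173, 0.3, 1.521, -0, 1.321, -0.067], TCP at [246.526, -491.644, 205.446] pointing down, gripper open.
Joint ranges: [-3.03, 3.03], [-0.79, 2.21], [0.23, 2.52], [-1.04, 4.18], [0, 3.07], [-2.55, 2.55]. Speed limits (rad/s): [2.22, 2.22, 2.57, 3.14, 3.14, 3.14].

## Interface

Orientations are given as [roll, pitch, yaw] about the fixed x, y, z axes, in that order (R = Rz(yaw) Ry(pitch) Rx(roll)).
In Python, from cell import manip, camera, get_calibration gives the robot as it stands.
- The arm moves only by the tool arm_command, never from a script. Its argument "targets" is a list of rows, each an object of numbers: "hand": the opening, from -1 (shut) to 1 (fully open), so that 0 is half open; "x", "y", "z": the shift along the tool's x, y, z in m; "yaw": the turn about the tool's z in rad. In form: [{"hand": .., "x": .., "y": .., "z": .., "yaw": ..}, ...]. A call has 1 to 10 rows; each row shifts and turns the commanded pose from where the row before left it, along the tool's axes as they then stand; what a row does not reach is not made up. A row lasts 1/10 s, in which the tool goes at most 50 mm and 8.59 degrees, less where a joint would pass 70% of its speed; a pose out of reach is approached as far as the arm can. A call is refused whole if a number of a shift passes 0.05 or a number of a turn 0.15, either way. A call with a gripper value outside its range is refused whole. The fingers move at their own pace and stop on an object; "newtons" is the grip in N (left out, the last holds). Time passes only in rows, so rows that do not move let the fingers close. It gives the time, the measured TCP pose, the force, the opening and the grip force at its end, in the units of the state.
- manip.read_state(): the state, without advancing time (a new reading comes with each control period).
- camera(name): name is "scene" or "side" or "wrist"; returns the picture (480x640x3 uint8, red, green, blue); there is no depth.
- get_calibration(name): a dict with "K" (3x3 intrinsics, pixels), "dist_coeffs" ([k1, k2, p1, p2, k3] as OpenCV has them; the pictures are not rectified), "cam_to_world" (4x4, takes a point from camera to world coordinates). Camera axes: x right, y up, looking along -z (the intrinsics and any distortion apply to the point x, -y, -z); pixel columns grow to the right and rows downward; lengths in mm; the calibration is good to about 2 mm. A picture is of the moment at which its call begins: read the wrist's pose just before it. get_calibration takes no time and is no camera call; for the wrist camera it gives the pose at the moment of the call.
- manip.sign_off(): hands the job in; it is judged then, once.
The state is a dict: "clock": time; "joints": joint angles; "qd": joint speeds; "effort": joint torques, N m; "eef_pos": TCP position; "eef_rot": TCP orientation; "wrist_force": force on the tool from outside, world axes, zero at the start; "moment": the same for the moment, N m; "finger_gap": finger opening in mm; "finger_force": force on a finger pad.
Only numpy, scipy, OpenCV 4.12 (cv2) and the standard library are available. Lean on these libraries where they do the work, as an engineer would, in place of code of your own. Each camera call takes 0.05 s, during which the arm holds its last target. There are 200 camera calls.

## Task

The small mirror by the door has been knocked onto its back. Push on its red foot plate to tip it back up onto the foot, then push it along the shelf until the front edge of the foot sits flat against the dark wooden rail. Only push, gently, with the fingers: do not squeeze, lift or carry the mirror, and leave everything else on the shelf where it is.

Things in the scene. Friction and masses are not known exactly. Their poses are not given: they have to be found in the camera images.
- mirror: loose L-shaped shelf mirror, 0.56 to 0.84 kg. Origin: middle of the bottom rear edge (heel). Own +x runs from heel to front edge of the foot, +z up the panel. Heavy red foot plate: x 0 to 90, z 0 to 10 mm, 110 mm wide (y). Panel rising square from it: x 0 to 8, z 10 to 90 mm, 110 mm wide; glass faces +x, back black. Upright, it slides at about 3 to 9 N; push low or it may tip
- mirror_push (a point): on the upper face of the foot plate (the side with the panel), 75 mm from the heel (mirror's x 75, z 10 mm; axes as the mirror's). At the start the mirror lies on its back, glass up, panel top towards the robot; the foot stands on edge, 90 mm tall. 1 to 2 N here, away from the panel, tip it about the heel; past about 20 degrees it falls onto its foot by itself
- mirror_toe (a point): middle of the front bottom edge of the mirror's foot, 90 mm from the heel along the mirror's +x (axes as the mirror's; at the start +x points up and -z roughly along world +x, up to 0.45 rad to either side)
- rail: fixed dark wooden stop rail lying across the far part of the shelf, 500 mm long (its y), 18 mm thick (its x), 30 mm tall; origin under its centre; +x points away from the robot
- rail_face (a point): middle of the bottom edge of the rail's face towards the robot, 9 mm from the rail's centre (axes as the rail's; the mirror comes from its -x side)
- kettlebell: purple kettlebell, 120 mm wide, 177 mm tall, 4 kg; origin under its centre; a bystander
- handgrip: black hand gripper lying flat, 135 mm long, 105 mm wide, 24 mm tall; origin under its middle; a bystander
- jar: green glass jar with a steel cap, 76 mm across, 110 mm tall; origin under its centre; a bystander
- flask: blue drinking flask, 68 mm across, 170 mm tall; origin under its centre; a bystander
- coaster: round blue ceramic coaster, 96 mm across, 8 mm thick, on the near part of the shelf; origin under its centre; a bystander
- carabiner: aluminium carabiner lying flat, 83 mm long, 46 mm wide, 10 mm thick, on the near part of the shelf; origin under its middle; a bystander
Mind the look-alikes: they are no part of the job. Leave any purple or turquoise look-alike of the mirror alone.

How it is judged (in metres and radians):
On the way, in this order (a step that is already met when the one before it is completed fails the run):
1. the mirror stands upright on its foot (angle between mirror's own z axis and vertical below 0.07 rad and height (world z) of mirror below 0.005 m and linear speed of mirror below 0.05 m/s), for 0.2 s.
2. the front edge of the foot is flat against the rail (angle between mirror's own z axis and vertical below 0.07 rad and height (world z) of mirror below 0.005 m and x of mirror_toe in the frame of rail_face between -0.008 and 0.006 m and y of mirror_toe in the frame of rail_face between -0.19 and 0.19 m and angle between the x axis of mirror and the x axis of rail, either way round below 0.09 rad and linear speed of mirror below 0.01 m/s and angular speed of mirror below 0.1 rad/s), for 0.2 s.
At the end, for the whole second after the job is handed in: The mirror stands upright on its foot (within 4 degrees), at rest, the middle of the foot's front edge within 8 mm of the rail's near face, square to it within 5 degrees and at least 60 mm inside the rail's ends (all of step 2); the robot touches nothing.
It fails at once if the mirror is lifted or carried (its heel is more than 25 mm off the shelf) (height (world z) of mirror above 0.025 m).
It fails at once if the mirror is squeezed or rammed (more than 40 N from the fingers) (contact force between the fingers and mirror above 40 N).
It fails at once if another thing on the shelf is shifted by more than 15 mm (distance of any of kettlebell, handgrip, jar, flask, coaster, carabiner from where it was at the start of the episode above 0.015 m).
It fails at once if the kettlebell, jar or flask is tipped (angle between any of kettlebell, jar, flask's own z axis and vertical above 0.25 rad).
It also fails if it takes over 56 s, if anything falls off the work surface, if the arm or the gripper's body presses on something with over 40 N, if the wrist force passes 120 N, or if a joint passes its speed limit or range.

## Working session

There is one attempt and no reset: what is moved stays moved. The work goes in short steps, Python scripts to look and compute and a tool call to move; the robot and the scene stay as the last step left them, time stands still between calls to the robot, and variables do not carry over. Pictures are saved under pics/ and viewed, at most 10 in all, crops included, and the job is handed in when it is done.

Besides the shell and the picture viewer there is one more tool, called after ">>>" as name([rows], argument=value, ...), one row to a line, values as JSON. arm_command: Moves the arm, as the interface text tells. Its arguments: {"type":"object","properties":{"targets":{"type":"array"},"newtons":{"type":"number"}},"required":["targets"]}

```bash
mkdir -p pics
cat > h.py <<'E'
import numpy as np, cv2
from cell import manip, camera, get_calibration
def ray(name,uv,cal=None):
    c=cal or get_calibration(name); K=np.array(c["K"],float); T=np.array(c["cam_to_world"],float)
    n=cv2.undistortPoints(np.array(uv,float).reshape(-1,1,2),K,np.array(c["dist_coeffs"],float)).reshape(-1,2)
    d=np.c_[n[:,0],-n[:,1],-np.ones(len(n))]@T[:3,:3].T
    return T[:3,3],d
def plane(name,uv,z,cal=None):
    o,d=ray(name,uv,cal); return o+d*((z-o[2])/d[:,2])[:,None]
E
python3 - <<'E'
from h import *
for n in("scene","side"):
    im=camera(n); cv2.imwrite(f"pics/{n}0.png",im[:,:,::-1])
    print(n,np.round(get_calibration(n)["cam_to_world"],2).tolist())
print(manip.read_state())
E
```

```text
scene [[0.58, -0.67, 0.47, 1179.05], [0.81, 0.47, -0.34, -455.28], [0.0, 0.58, 0.81, 1173.97], [0.0, 0.0, 0.0, 1.0]]
side [[-0.95, 0.19, -0.25, 238.5], [-0.32, -0.61, 0.72, 947.37], [-0.01, 0.77, 0.64, 925.75], [0.0, 0.0, 0.0, 1.0]]
{'clock': 0.1, 'joints': array([-1.17260164e+00,  3.00424882e-01,  1.52154714e+00, -1.44470586e-05,
        1.32072536e+00, -6.66251348e-02]), 'qd': array([-0.00016961, -0.00128094, -0.00260585, -0.00079186, -0.00128274,
       -0.00023111]), 'effort': array([ 1.08322183e-03, -5.32642686e+01, -3.53283691e+01,  7.09553668e-02,
        2.34595587e-02, -5.44158945e-05]), 'eef_pos': array([ 246.42639295, -491.41970644,  204.9260488 ]), 'eef_rot': array([-3.14048945e+00, -5.95853032e-05,  4.64823369e-01]), 'wrist_force': array([ 0.21267514, -0.12810991,  0.0420835 ]), 'moment': array([-0.00901854,  0.0139091 ,  0.03702071]), 'finger_force': 0.0, 'finger_gap': 94.28265270417569}
```

View pics/scene0.png

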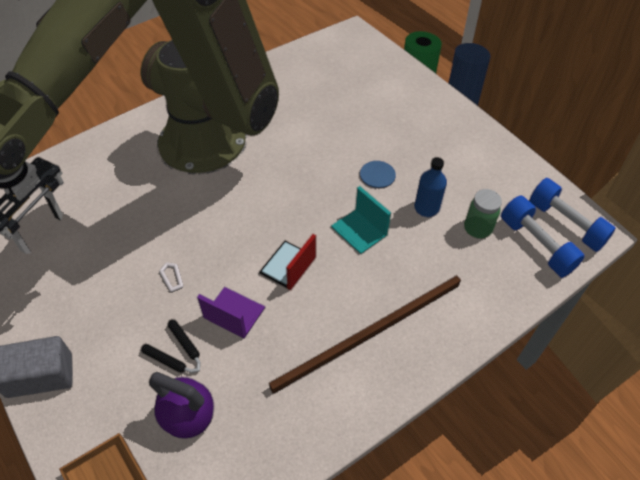

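View pics/side0.png

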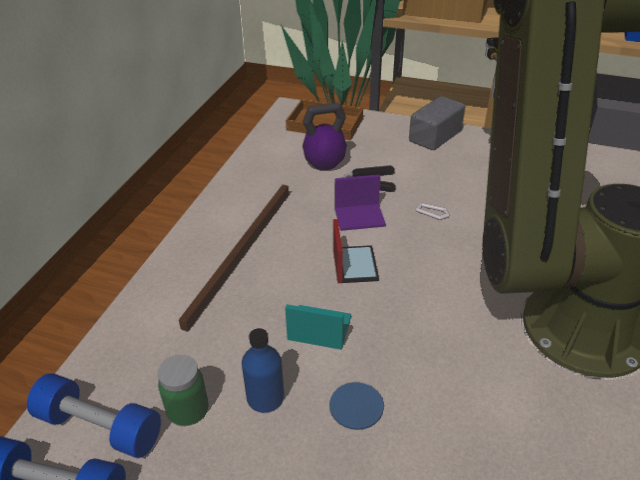

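Scene view: the candidates are red plate with glass lying down at (300,262), purple L at (232,312) and turquoise L at (362,222). Only the red one matches the description: red foot on edge, glass up, panel towards the robot. The rail runs from (272,387) to (458,281). In the side view the red foot is at (338,250) and the rail runs from (185,323) to (285,188). I'll confirm with a crop and measure.

Run:
```python
from h import *
def quad(m,box):
    k=np.zeros_like(m);x0,y0,x1,y1=box;k[y0:y1,x0:x1]=m[y0:y1,x0:x1]
    c=max(cv2.findContours(k,0,1)[0],key=cv2.contourArea); return cv2.contourArea(c),c
crops=[]
for n,rb,lb,gb in(("scene",(270,220,335,300),(255,260,475,400),(250,225,310,300)),("side",(320,210,350,290),(170,175,300,335),(330,235,390,290))):
    im=cv2.imread(f"pics/{n}0.png"); h=cv2.cvtColor(im,cv2.COLOR_BGR2HSV)
    red=(((h[...,0]<8)|(h[...,0]>172))&(h[...,1]>150)).astype(np.uint8)
    a,c=quad(red,rb); p=cv2.approxPolyDP(c,3,True).reshape(-1,2); print(n,"red",a,p.tolist())
    rail=((h[...,2]<110)&(h[...,1]>70)&(h[...,0]<20)).astype(np.uint8)
    a,c=quad(rail,lb); p=cv2.approxPolyDP(c,3,True).reshape(-1,2); print("rail",a,p.tolist())
    x,y=rb[0]-30,rb[1]-10; crops.append(cv2.resize(im[y:y+100,x:x+100],(400,400),interpolation=cv2.INTER_CUBIC))
cv2.imwrite("pics/crop0.png",np.hstack(crops))
```

```text
scene red 632.0 [[314, 235], [287, 268], [288, 288], [314, 257]]
rail 2035.5 [[459, 279], [455, 276], [270, 382], [271, 390], [276, 391], [456, 286]]
side red 166.0 [[334, 220], [339, 282], [341, 247]]
rail 1670.0 [[286, 185], [280, 187], [180, 317], [181, 328], [187, 330], [186, 323], [194, 310], [204, 306], [205, 300], [209, 300], [205, 296], [212, 297], [217, 285], [230, 272], [227, 268], [236, 264], [249, 246], [245, 244], [251, 244], [277, 203], [285, 198], [282, 195], [287, 193]]
```

View pics/crop0.png

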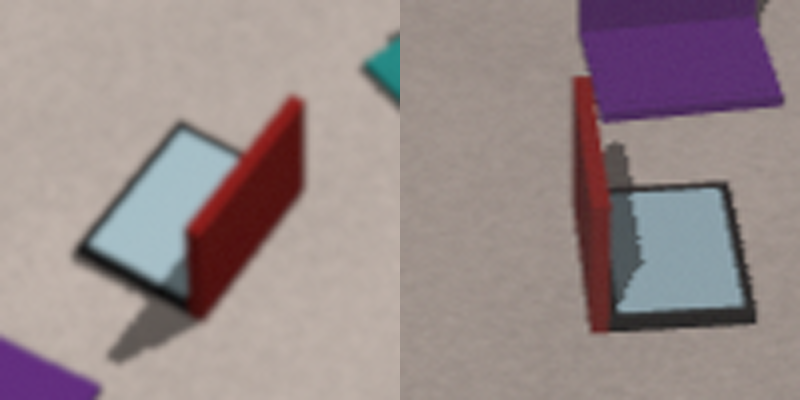

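Crop confirms it: a red plate standing on edge with the glass panel lying flat. Its outer bottom corners in the scene view are about (290,289.5) and (315.5,257).

Run:
```python
from h import *
P=lambda n,uv,z:np.round(plane(n,uv,z)).tolist()
print("foot bottom",P("scene",[[290,289.6],[315.7,256.7]],0))
print("foot top outer",P("scene",[[288.5,269],[315.5,237]],90))
print("panel top corners",P("scene",[[259.5,273.5]],0),P("scene",[[285.4,240.6]],8))
print("side foot bottom",P("side",[[340.5-2,282.5]],0))
print("side foot top outer",P("side",[[333.5,219.5],[337,251]],90))
print("rail near top",P("scene",[[455,276],[270,382]],30),"side far top",P("side",[[280,187],[180,317]],30))
for nm,uv in dict(purple=[200,297],purpleR=[225,290],purplefar=[265,308],tealnear=[334,226],tealheel=[360,190],tealfar=[390,238],tealfoot=[361,250],bidon=[428,213]).items(): print(nm,P("scene",[uv],10))
```

```text
foot bottom [[550.0, -73.0, 0.0], [509.0, 29.0, 0.0]]
foot top outer [[553.0, -75.0, 90.0], [516.0, 23.0, 90.0]]
panel top corners [[472.0, -106.0, 0.0]] [[433.0, -6.0, 8.0]]
side foot bottom [[509.0, 27.0, -0.0]]
side foot top outer [[551.0, -71.0, 90.0], [513.0, 28.0, 90.0]]
rail near top [[756.0, 247.0, 30.0], [728.0, -241.0, 30.0]] side far top [[742.0, -230.0, 30.0], [771.0, 247.0, 30.0]]
purple [[454.0, -255.0, 10.0]]
purpleR [[471.0, -198.0, 10.0]]
purplefar [[564.0, -149.0, 10.0]]
tealnear [[466.0, 115.0, 10.0]]
tealheel [[409.0, 241.0, 10.0]]
tealfar [[574.0, 205.0, 10.0]]
tealfoot [[561.0, 125.0, 10.0]]
bidon [[569.0, 334.0, 10.0]]
```

>>> arm_command([
  {"hand": 0.28, "x": 0, "y": 0, "z": 0, "yaw": 0.095},
  {"hand": 0.28, "x": 0.037, "y": -0.033, "z": 0, "yaw": 0},
  {"hand": 0.28, "x": 0.037, "y": -0.033, "z": 0, "yaw": 0},
  {"hand": 0.28, "x": 0.037, "y": -0.033, "z": 0, "yaw": 0},
  {"hand": 0.28, "x": 0.037, "y": -0.033, "z": 0, "yaw": 0},
  {"hand": 0.28, "x": 0.037, "y": -0.033, "z": 0, "yaw": 0},
  {"hand": 0.28, "x": 0.037, "y": -0.033, "z": 0, "yaw": 0},
  {"hand": 0.28, "x": 0.037, "y": -0.033, "z": 0, "yaw": 0},
  {"hand": 0.28, "x": 0.037, "y": -0.033, "z": 0, "yaw": 0},
  {"hand": 0.28, "x": 0.037, "y": -0.033, "z": 0, "yaw": 0},
])

```text
clock: 1.1
eef_pos: [450.1, -92.3, 205.4]
eef_rot: [3.142, 0.0, 0.37]
wrist_force: [0.9, -0.3, -0.3]
finger_gap: 60.4
finger_force: 0.0
```

>>> arm_command([
  {"hand": 0.28, "x": 0.043, "y": -0.035, "z": 0, "yaw": 0},
  {"hand": 0.28, "x": 0, "y": 0, "z": 0.03, "yaw": 0},
  {"hand": 0.28, "x": 0, "y": 0, "z": 0.04, "yaw": 0},
  {"hand": 0.28, "x": 0, "y": 0, "z": 0.04, "yaw": 0},
  {"hand": 0.28, "x": 0, "y": 0, "z": 0.033, "yaw": 0},
  {"hand": 0.28, "x": 0, "y": 0, "z": 0, "yaw": 0},
  {"hand": 0.28, "x": 0, "y": 0, "z": 0, "yaw": 0},
])

```text
clock: 1.8
eef_pos: [474.6, -51.0, 63.2]
eef_rot: [-3.141, 0.0, 0.37]
wrist_force: [0.2, -0.5, 0.5]
finger_gap: 60.0
finger_force: 0.0
```

Run:
```python
from h import *
a=camera("scene")[180:330,200:400]; b=camera("side")[180:330,260:460]
cv2.imwrite("pics/pre.png",cv2.resize(np.hstack([a,b]),(800,300),interpolation=cv2.INTER_CUBIC)[:,:,::-1])
print(manip.read_state()["eef_pos"])
```

```text
[475.41960471 -51.1331227   64.2841135 ]
```

View pics/pre.png

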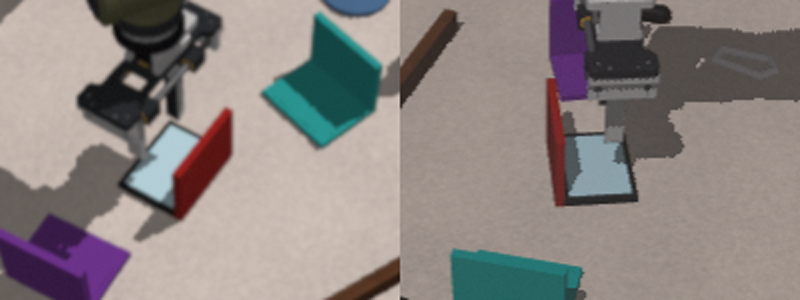

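The fingers sit over the glass behind the red foot plate (crop left (140,150), plate (200,160)), so I push forward now.

>>> arm_command([
  {"hand": 0.28, "x": 0.02, "y": -0.006, "z": 0, "yaw": 0},
  {"hand": 0.28, "x": 0.012, "y": 0, "z": 0, "yaw": 0},
  {"hand": 0.28, "x": 0.008, "y": 0, "z": 0, "yaw": 0},
  {"hand": 0.28, "x": 0.008, "y": 0, "z": 0, "yaw": 0},
  {"hand": 0.28, "x": 0.008, "y": 0, "z": 0, "yaw": 0},
  {"hand": 0.28, "x": 0.008, "y": 0, "z": 0, "yaw": 0},
])

```text
clock: 2.5
eef_pos: [532.4, -22.1, 62.5]
eef_rot: [3.142, -0.0, 0.37]
wrist_force: [-0.2, 0.7, 0.9]
finger_gap: 60.6
finger_force: 0.0
```

>>> arm_command([
  {"hand": 0.28, "x": 0.01, "y": 0, "z": 0, "yaw": 0},
  {"hand": 0.28, "x": 0.01, "y": 0, "z": 0, "yaw": 0},
  {"hand": 0.28, "x": 0.01, "y": 0, "z": 0, "yaw": 0},
  {"hand": 0.28, "x": 0, "y": 0, "z": 0, "yaw": 0},
  {"hand": 0.28, "x": 0, "y": 0, "z": 0, "yaw": 0},
  {"hand": 0.28, "x": 0, "y": 0, "z": 0, "yaw": 0},
])

```text
clock: 3.1
eef_pos: [559.6, -11.4, 62.4]
eef_rot: [-3.142, 0.0, 0.37]
wrist_force: [-0.8, 0.2, -0.4]
finger_gap: 60.2
finger_force: 0.0
```

Run:
```python
from h import *
a=camera("scene")[180:330,200:400]; b=camera("side")[180:330,260:460]
cv2.imwrite("pics/tip.png",cv2.resize(np.hstack([a,b]),(800,300),interpolation=cv2.INTER_CUBIC)[:,:,::-1])
```

```text
(no output)
```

View pics/tip.png

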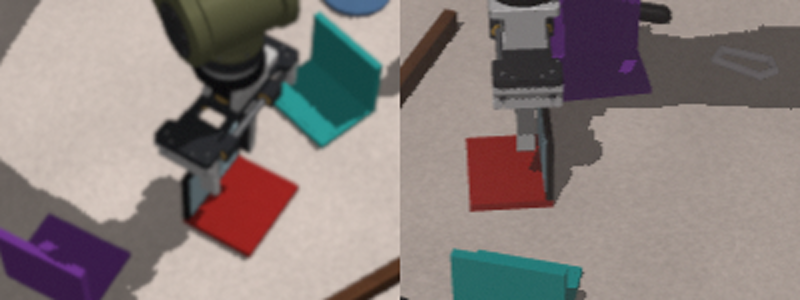

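The mirror now stands upright, red foot flat (left crop (240,205)), with the fingers in front of the glass. I'll raise, go behind it and re-measure.

>>> arm_command([
  {"hand": 0.28, "x": 0.002, "y": 0, "z": -0.03, "yaw": 0},
  {"hand": 0.28, "x": 0, "y": 0, "z": -0.04, "yaw": 0},
  {"hand": 0.28, "x": 0, "y": 0, "z": -0.04, "yaw": 0},
  {"hand": 0.28, "x": -0.01, "y": 0, "z": -0.01, "yaw": 0},
  {"hand": 0.28, "x": -0.03, "y": 0, "z": 0, "yaw": 0},
  {"hand": 0.28, "x": -0.035, "y": 0, "z": 0, "yaw": 0},
  {"hand": 0.28, "x": -0.02, "y": 0, "z": 0, "yaw": 0},
  {"hand": 0.28, "x": 0, "y": 0, "z": 0, "yaw": 0},
])

```text
clock: 4.0
eef_pos: [471.2, -45.6, 182.3]
eef_rot: [-3.141, 0.0, 0.369]
wrist_force: [-0.1, -0.9, 0.2]
finger_gap: 60.0
finger_force: 0.0
```

```bash
cat > m.py <<'E'
from h import *
def foot(n="scene"):
    im=camera(n); h=cv2.cvtColor(im,cv2.COLOR_RGB2HSV)
    m=(((h[...,0]<8)|(h[...,0]>172))&(h[...,1]>150)).astype(np.uint8)
    k=np.zeros_like(m); k[180:420,230:420]=m[180:420,230:420]
    c=max(cv2.findContours(k,0,1)[0],key=cv2.contourArea)
    return im,cv2.approxPolyDP(c,3,True).reshape(-1,2),cv2.contourArea(c)
if __name__=="__main__":
    im,p,a=foot(); print(a); print(p.tolist()); print(np.round(plane("scene",p,10)).tolist()); print(np.round(plane("scene",p,0)).tolist())
    print(manip.read_state()["eef_pos"])
E
python3 m.py
```

```text
1351.5
[[319, 259], [293, 290], [324, 307], [347, 273]]
[[525.0, 28.0, 10.0], [561.0, -71.0, 10.0], [638.0, -40.0, 10.0], [595.0, 58.0, 10.0]]
[[519.0, 32.0, 0.0], [555.0, -68.0, 0.0], [633.0, -36.0, 0.0], [590.0, 62.0, 0.0]]
[472.44928796 -45.35395616 182.45891423]
```

>>> arm_command([
  {"hand": 0.66, "x": 0, "y": -0.003, "z": 0.04, "yaw": 0},
  {"hand": 0.66, "x": 0, "y": 0, "z": 0.045, "yaw": 0},
  {"hand": 0.66, "x": 0, "y": 0, "z": 0.045, "yaw": 0},
  {"hand": 0.66, "x": 0.005, "y": 0, "z": 0.03, "yaw": 0},
  {"hand": 0.66, "x": 0.02, "y": 0, "z": 0.01, "yaw": 0},
  {"hand": 0.66, "x": 0.015, "y": 0, "z": 0, "yaw": 0},
  {"hand": 0.66, "x": 0.006, "y": 0, "z": 0, "yaw": 0},
  {"hand": 0.66, "x": 0.004, "y": 0, "z": 0, "yaw": 0},
  {"hand": 0.66, "x": 0.004, "y": 0, "z": 0, "yaw": 0},
  {"hand": 0.66, "x": 0.004, "y": 0, "z": 0, "yaw": 0},
])

```text
clock: 5.05
eef_pos: [525.9, -21.2, 12.5]
eef_rot: [-3.141, 0.001, 0.37]
wrist_force: [-4.0, -0.8, 1.4]
finger_gap: 78.0
finger_force: 2.8
```

Contact is made at about 4 N. Next is the turning arc.

>>> arm_command([
  {"hand": 0.66, "x": 0.006, "y": 0, "z": 0, "yaw": 0.024},
  {"hand": 0.66, "x": 0.006, "y": 0, "z": 0, "yaw": 0.024},
  {"hand": 0.66, "x": 0.006, "y": 0, "z": 0, "yaw": 0.024},
  {"hand": 0.66, "x": 0.006, "y": 0, "z": 0, "yaw": 0.024},
  {"hand": 0.66, "x": 0.006, "y": 0, "z": 0, "yaw": 0.024},
  {"hand": 0.66, "x": 0.006, "y": 0, "z": 0, "yaw": 0.024},
  {"hand": 0.66, "x": 0.006, "y": 0, "z": 0, "yaw": 0.024},
  {"hand": 0.66, "x": 0.006, "y": 0, "z": 0, "yaw": 0.024},
])

```text
clock: 5.85
eef_pos: [572.6, -7.5, 12.5]
eef_rot: [-3.142, 0.0, 0.176]
wrist_force: [-5.3, 0.3, 3.4]
finger_gap: 78.0
finger_force: 2.6
```

```bash
python3 m.py
```

```text
1437.0
[[339, 273], [305, 299], [331, 322], [363, 294]]
[[584.0, 43.0, 10.0], [596.0, -62.0, 10.0], [678.0, -49.0, 10.0], [661.0, 53.0, 10.0]]
[[579.0, 47.0, 0.0], [591.0, -59.0, 0.0], [673.0, -46.0, 0.0], [657.0, 57.0, 0.0]]
[573.42409821  -7.4089262   12.60263516]
```

>>> arm_command([
  {"hand": 0.66, "x": 0.006, "y": 0, "z": 0, "yaw": 0.024},
  {"hand": 0.66, "x": 0.006, "y": 0, "z": 0, "yaw": 0.024},
  {"hand": 0.66, "x": 0.006, "y": 0, "z": 0, "yaw": 0.024},
  {"hand": 0.66, "x": 0.006, "y": 0, "z": 0, "yaw": 0.024},
  {"hand": 0.66, "x": 0.006, "y": 0, "z": 0, "yaw": 0.024},
  {"hand": 0.66, "x": 0.006, "y": 0, "z": 0, "yaw": 0.024},
  {"hand": 0.66, "x": 0.006, "y": 0, "z": 0, "yaw": 0.024},
  {"hand": 0.66, "x": 0.006, "y": 0, "z": 0, "yaw": 0.024},
  {"hand": 0.66, "x": 0.005, "y": 0, "z": 0, "yaw": 0.024},
  {"hand": 0.66, "x": 0.004, "y": 0, "z": 0, "yaw": 0.02},
])

```text
clock: 6.9
eef_pos: [629.3, -3.4, 12.4]
eef_rot: [-3.142, -0.0, -0.06]
wrist_force: [-3.2, 1.9, 0.8]
finger_gap: 78.3
finger_force: 1.9
```

Run:
```python
from m import *
im,p,a=foot(); print(p.tolist(),np.round(plane("scene",p,0)).tolist())
c=cv2.resize(im[240:390,260:460],(800,600),interpolation=cv2.INTER_CUBIC); cv2.imwrite("pics/near.png",c[:,:,::-1])
```

```text
[[357, 293], [317, 313], [337, 342], [377, 320]] [[647.0, 48.0, 0.0], [637.0, -58.0, 0.0], [721.0, -65.0, 0.0], [729.0, 41.0, 0.0]]
```

View pics/near.png

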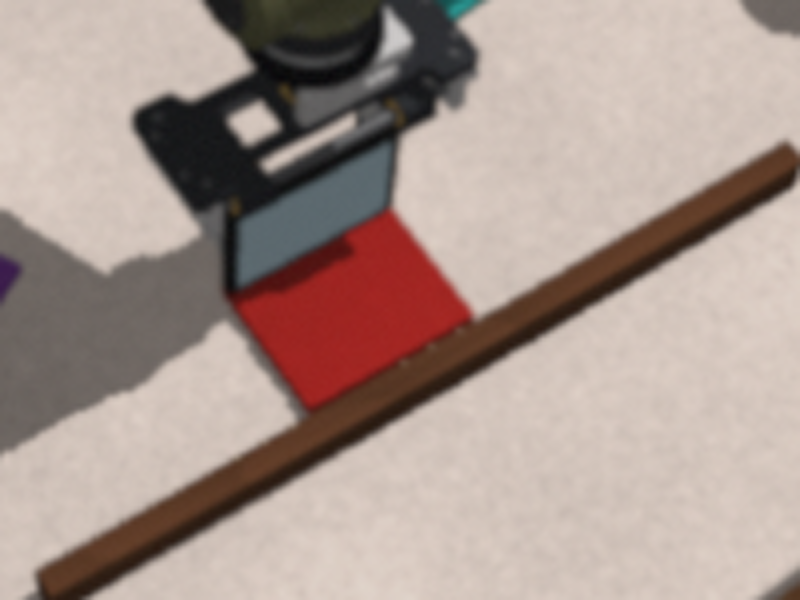

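The foot is parallel to the rail, with a small gap hidden behind the rail top (the foot's front edge runs from (310,410) to (470,315)). I'll push on slowly and watch the force.

>>> arm_command([
  {"hand": 0.66, "x": 0.003, "y": 0, "z": 0, "yaw": 0},
  {"hand": 0.66, "x": 0.003, "y": 0, "z": 0, "yaw": 0},
  {"hand": 0.66, "x": 0.002, "y": 0, "z": 0, "yaw": 0},
  {"hand": 0.66, "x": 0.002, "y": 0, "z": 0, "yaw": 0},
])

```text
clock: 7.35
eef_pos: [639.0, -4.1, 12.4]
eef_rot: [3.142, 0.0, -0.058]
wrist_force: [-3.3, -0.2, 0.5]
finger_gap: 77.7
finger_force: 1.9
```

>>> arm_command([
  {"hand": 0.66, "x": 0.001, "y": 0, "z": 0, "yaw": 0},
  {"hand": 0.66, "x": 0.001, "y": 0, "z": 0, "yaw": 0},
])

```text
clock: 7.55
eef_pos: [639.8, -4.1, 12.7]
eef_rot: [3.142, 0.003, -0.058]
wrist_force: [-24.4, 0.3, 16.9]
finger_gap: 77.9
finger_force: 12.2
```

The force jumped to 24 N, so the foot is against the rail. Backing off.

>>> arm_command([
  {"hand": 0.66, "x": -0.001, "y": 0, "z": 0, "yaw": 0},
  {"hand": 0.66, "x": -0.002, "y": 0, "z": 0, "yaw": 0},
  {"hand": 0.66, "x": -0.01, "y": 0, "z": 0, "yaw": 0},
  {"hand": 0.66, "x": -0.03, "y": 0, "z": 0, "yaw": 0},
  {"hand": 0.66, "x": -0.03, "y": 0, "z": -0.02, "yaw": 0},
  {"hand": 0.66, "x": -0.02, "y": 0, "z": -0.04, "yaw": 0},
  {"hand": 0.66, "x": 0, "y": 0, "z": -0.04, "yaw": 0},
  {"hand": 0.66, "x": 0, "y": 0, "z": -0.04, "yaw": 0},
  {"hand": 0.66, "x": 0, "y": 0, "z": 0, "yaw": 0},
  {"hand": 0.66, "x": 0, "y": 0, "z": 0, "yaw": 0},
])

```text
clock: 8.55
eef_pos: [548.4, 1.3, 152.9]
eef_rot: [-3.142, -0.002, -0.058]
wrist_force: [0.2, 0.2, -0.2]
finger_gap: 77.8
finger_force: 0.0
```

Run:
```python
from m import *
im,p,a=foot(); print(p.tolist(),np.round(plane("scene",p,10)).tolist())
a=im[200:410,220:460]; b=camera("side")[160:370,160:400]
cv2.imwrite("pics/end.png",cv2.resize(np.hstack([a,b]),(800,350),interpolation=cv2.INTER_CUBIC)[:,:,::-1])
```

```text
[[359, 296], [320, 316], [338, 343], [378, 320]] [[660.0, 42.0, 10.0], [651.0, -60.0, 10.0], [728.0, -68.0, 10.0], [734.0, 38.0, 10.0]]
```

View pics/end.png

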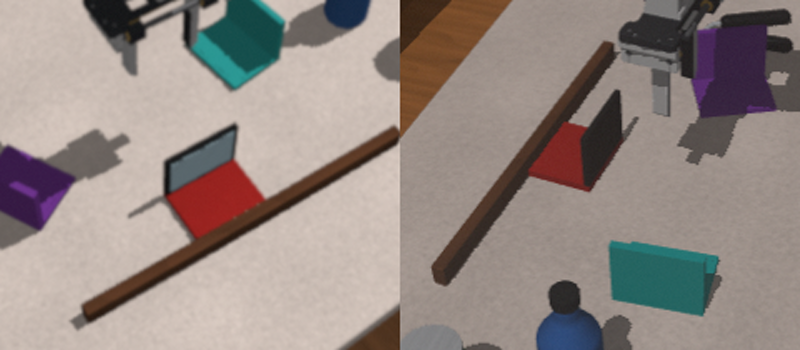

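The mirror stands upright with its foot flush along the rail (left crop (230,215), right crop (555,155)). The robot is clear of everything.

```bash
python3 -c "
from cell import manip
print(manip.sign_off())"
```

```text
the job is handed in; nothing more can be done
None
```

The mirror is back up on its foot with its front edge flat against the rail, nothing else on the shelf was touched, and the job was handed in at about 8.6 s; the sign-off returned no verdict.

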